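Pin the bulkhead fitting and screw on its retaining nut

ROBOT

A 6-joint arm with a two-finger parallel gripper is mounted at the origin on the work surface. World frame = base frame: x ahead of the robot, y to its left, z up, the work surface at z = 0. Lengths are in m, angles in degrees, forces in N, time in s.
With the tool pointing down it reaches from about 0.35 to 0.875 m from the base axis. Payload 4.2 kg.
Tool frame: the origin (TCP) lies midway between the tips of the shut fingers; the grasp point (between the pads) lies 19 mm behind it; z points along the fingers, y is the line along which they close (so a half turn about z gives the same grasp; the last joint's range is limited). The gripper opens to 87 mm and grips with 3 to 60 N. Pads are 19 mm wide; open, the fingers measure 117 mm over their backs; the gripper's body (75 mm by 190 mm) begins 51 mm behind the grasp point.
Start: joints at [-62.418, 22.042, 0.453, 0, -68.411, -14.817], TCP at [0.138, -0.61, 0.223] pointing down, gripper open.
Joint ranges: [-179.83, 179.83], [-69.29, 118.12], [-61.27, 80.66], [-181.25, 117.63], [-171.15, -9.14], [-177.46, 177.46]. Speed limits (degrees/s): [159.86, 159.86, 180, 180, 180, 180].

INTERFACE

Orientations are given as a 3x3 rotation matrix whose columns are the frame's x, y, z axes.
In Python, from station import r, cams gives the robot as it stands.
- The arm moves only by the tool play_rows, never from a script. Its argument "commands" is text: rows parted by semicolons, each of 6 numbers parted by spaces: the shift along the world's x, y, z normalised to -1 to 1, where 1 is 30 mm, then the turn, a rotation vector about the world's x, y, z normalised to -1 to 1, where 1 is 0.15 rad. A call has 1 to 20 rows; each row shifts and turns the commanded pose from where the row before left it; what a row does not reach is not made up. A row lasts 1/10 s, in which the tool goes at most 50 mm and 8.59 degrees, less where a joint would pass 70% of its speed; a pose out of reach is approached as far as the arm can. A call with a number of a shift or a turn outside -1 to 1 is refused whole. A call with a gripper value outside its range is refused whole. "grip" is the finger opening in mm, from 0 to 87, set as the call begins (left out, the last holds). The fingers move at their own pace and stop on an object; the grip force is fixed at half the most. Time passes only in rows, so rows that do not move let the fingers close. It gives the time, the measured TCP pose, the force, the opening and the grip force at its end, in the units of the state.
- r.sense(): the state, without advancing time (a new reading comes with each control period).
- cams.capture(name): name is "scene" or "top" or "wrist"; returns (picture, depth): 420x560x3 uint8, blue, green, red; 420x560 float32, m along the optical axis (not along the pixel's ray), 0 where there is no reading.
- cams.camera_info(name): a dict with "mtx" (3x3 intrinsics, pixels), "R" (3x3) and "t" (3): a world point X has camera coordinates R X + t. Camera axes: x right, y down, z forward; pixel columns grow to the right and rows downward; lengths in m; the calibration is good to about 2 mm. A picture is of the moment at which its call begins: read the wrist's pose just before it. camera_info takes no time and is no camera call; for the wrist camera it gives the pose at the moment of the call.
- r.finish_job(): hands the job in; it is judged then, once.
The state is a dict: "time_s": time; "joints": joint angles; "joint_velocities": joint speeds; "effort": joint torques, N m; "tcp_pos": TCP position; "ee_rot": TCP orientation; "wrist_force": force on the tool from outside, world axes, zero at the start; "moment": the same for the moment, N m; "gripper_width": opening from 0.0 (shut) to 1.0 (fully open); "gripper_force": force on a finger pad.
Only numpy, scipy, OpenCV 4.12 (cv2) and the standard library are available. Lean on these libraries where they do the work, as an engineer would, in place of code of your own. Each camera call takes 0.05 s, during which the arm holds its last target. There are 200 camera calls.

TASK

Take the protective cap off the threaded barrel on the chassis and put it in the empty green bin, and drop every shoulder pin from the rack shank first through a free hole in the chassis top until its head sits on the plate. Only then set the retaining nut on the barrel, turn it backward (counter-clockwise from above) until it drops into the thread start, and screw it forward (clockwise) fully home. Leave the screwdriver, the tub and the spool where they are.

Things in the scene. Friction and masses are not known exactly. Their poses are not given: they have to be found in the camera images.
- barrel_top (a point): centre of the flat top of the dark steel barrel standing upright in the middle of the fixed aluminium chassis (150 x 170 mm, 50 mm high), 96 mm above the bench, 46 mm above the chassis top. z up along the barrel, x and y along the chassis' short and long sides. The nose is a cone 24 to 34 mm across, 8 mm high; then a 34 mm cylinder to the thread, which begins 12.5 mm down
- thread_crest (a point): on the barrel's axis at the height of the thread's crest, 83.5 mm above the bench. The thread is 45 mm across with three starts 120 degrees apart: notches 30 degrees wide, each with an upright stop on its counter-clockwise side, 5 mm higher than the crest. A nut turned clockwise on the crest runs against the back of a stop; turned back (at most about 110 degrees) its lugs stop over the notches
- nut_center (a point): the retaining nut, a loose round knurled aluminium collar open at both ends, 57 mm outside diameter, 48 mm bore, 30 mm high, about 90 g; this point is on its axis, half-way up (15 mm above its underside), z up along its axis. It starts right way up on the bench. On the barrel this point lies about 0.5 mm above barrel_top on the crest, 9 mm below it when dropped in and 14.5 mm below it fully home
- nut_foot (a point): on the nut's axis, 4 mm above its underside, at the height of three small lugs inside it (4 mm thick, 120 degrees apart, reaching in to 36 mm across) that run in the thread; how they stand to the notches is found by feel. Over the notches the nut, let go, drops 10 mm; then turned clockwise by 80 to 95 degrees it sinks 5.5 mm more (0.07 mm a degree) to a hard stop
- cap_center (a point): the protective cap, a loose black plastic cup turned upside down over the barrel, 54 mm outside diameter, 30 mm high, 35 g, closed on top; this point is on its axis, half-way up (15 mm below its top)
- bin_in (a point): centre of the inner floor of the fixed, empty, open green plastic bin, 180 mm along its x, 140 mm along its y, 55 mm high, walls and floor 4 mm
- hole0 (a point): mouth of hole 0 of four in the chassis top, 11 mm in diameter, through an 8 mm plate with 42 mm of empty room below; on the top face (50 mm above the bench) near a corner, 71 mm from the barrel's axis; x and y as barrel_top
- hole1 (a point): mouth of hole 1 of four in the chassis top, 11 mm in diameter, through an 8 mm plate with 42 mm of empty room below; on the top face (50 mm above the bench) near a corner, 71 mm from the barrel's axis; x and y as barrel_top
- hole2 (a point): mouth of hole 2 of four in the chassis top, 11 mm in diameter, through an 8 mm plate with 42 mm of empty room below; on the top face (50 mm above the bench) near a corner, 71 mm from the barrel's axis; x and y as barrel_top
- hole3 (a point): mouth of hole 3 of four in the chassis top, 11 mm in diameter, through an 8 mm plate with 42 mm of empty room below; on the top face (50 mm above the bench) near a corner, 71 mm from the barrel's axis; x and y as barrel_top
- pin0_head (a point): shoulder pin 0 (two to four of the four are present): steel, head 14 mm in diameter and 20 mm high on a round-ended shank 8 mm in diameter and 34 mm long, 40 g; this point is the middle of the head (10 mm above the shoulder). It starts upright in a fixed white rack (180 x 46 mm, 40 mm high, pins in one row 45 mm apart along the rack's long side), shoulder on the rack's top; this point's x axis starts along the row of pins
- pin1_head (a point): shoulder pin 1 (two to four of the four are present): steel, head 14 mm in diameter and 20 mm high on a round-ended shank 8 mm in diameter and 34 mm long, 40 g; this point is the middle of the head (10 mm above the shoulder). It starts upright in a fixed white rack (180 x 46 mm, 40 mm high, pins in one row 45 mm apart along the rack's long side), shoulder on the rack's top; this point's x axis starts along the row of pins
- pin2_head (a point): shoulder pin 2 (two to four of the four are present): steel, head 14 mm in diameter and 20 mm high on a round-ended shank 8 mm in diameter and 34 mm long, 40 g; this point is the middle of the head (10 mm above the shoulder). It starts upright in a fixed white rack (180 x 46 mm, 40 mm high, pins in one row 45 mm apart along the rack's long side), shoulder on the rack's top; this point's x axis starts along the row of pins
- pin3_head (a point): shoulder pin 3 (two to four of the four are present): steel, head 14 mm in diameter and 20 mm high on a round-ended shank 8 mm in diameter and 34 mm long, 40 g; this point is the middle of the head (10 mm above the shoulder). It starts upright in a fixed white rack (180 x 46 mm, 40 mm high, pins in one row 45 mm apart along the rack's long side), shoulder on the rack's top; this point's x axis starts along the row of pins
- driver_grip (a point): screwdriver lying on the bench, its handle; a bystander
- tub_mid (a point): small closed tub, 48 mm across and 60 mm high, half-way up; a bystander
- spool_mid (a point): blue spool, 56 mm across and 30 mm high, its centre; a bystander
Things that resemble listed ones, but are neither listed nor needed, are in the scene too. What is shaped like the part that bears cap_center but orange or yellow is not meant.

How it is judged:
By the outcome, as a careful person would: the job done as asked, in the order asked, and still so for the second after the job is handed in, with the robot touching nothing.
Of pin0, pin1, pin2, pin3 only 2 to 4 are there at a start; the rules pass over those that are not, and their reading is None.
At some moment in a run one of nut may be knocked a few centimetres aside while the robot is not near it.
It also fails if it takes over 210 s, if anything falls off the work surface, if the arm or the gripper's body presses on something with over 40 N, if the wrist force passes 120 N, or if a joint passes its speed limit or range.

## Working session

There is one attempt and no reset: what is moved stays moved. The work goes in short steps, Python scripts to look and compute and a tool call to move; the robot and the scene stay as the last step left them, time stands still between calls to the robot, and variables do not carry over. Pictures are saved under pics/ and viewed, at most 14 in all, crops included, and the job is handed in when it is done.

Besides the shell and the picture viewer there is one more tool, called after "Request:" by a JSON object that holds its "api" and its "payload". play_rows: Moves the arm, as the interface text tells. Scaled input: -1 to 1 covers 30 mm each way for a shift and 0.15 rad each way for a turn. Its arguments: {"type":"object","properties":{"commands":{"type":"string"},"grip":{"type":"number"}},"required":["commands"]}

```bash
mkdir -p pics; ls
python3 - <<'E'
from station import r,cams
import cv2,numpy as np
s=r.sense();print({k:np.round(v,3).tolist() for k,v in s.items()})
for n in("scene","top"):
    p,d=cams.capture(n);cv2.imwrite(f"pics/{n}0.png",p);np.save(f"pics/{n}0.npy",d)
    i=cams.camera_info(n);print(n,i["mtx"].tolist(),np.round(i["R"],3).tolist(),i["t"])
E
```

```text
pics
{'time_s': 0.0, 'joints': [-62.417, 22.092, 0.379, -0.03, -68.411, -14.817], 'joint_velocities': [0.161, 0.047, -0.001, -0.011, 0.077, 0.031], 'effort': [0.0, -39.066, 18.74, 4.22, 0.011, -0.0], 'tcp_pos': [0.138, -0.609, 0.221], 'ee_rot': [[-0.975, -0.221, -0.001], [-0.221, 0.975, 0.002], [0.0, 0.002, -1.0]], 'wrist_force': [-0.963, 0.601, -0.334], 'moment': [-0.02, 0.018, 0.0], 'gripper_force': 0.0, 'gripper_width': 1.002}
scene [[443.0642814687418, 0.0, 283.17263819072673], [0.0, 443.0642814687418, 214.1700354036365], [0.0, 0.0, 1.0]] [[-0.238, 0.971, 0.008], [0.573, 0.146, -0.807], [-0.785, -0.187, -0.591]] [ 0.14709718 -0.20001018  1.61777006]
top [[541.5360461212124, 0.0, 276.25776113115523], [0.0, 541.5360461212124, 210.44783846795008], [0.0, 0.0, 1.0]] [[0.015, -1.0, 0.025], [-0.982, -0.019, -0.186], [0.186, -0.022, -0.982]] [-0.05437519  0.49664046  1.67069504]
```

View pics/scene0.png

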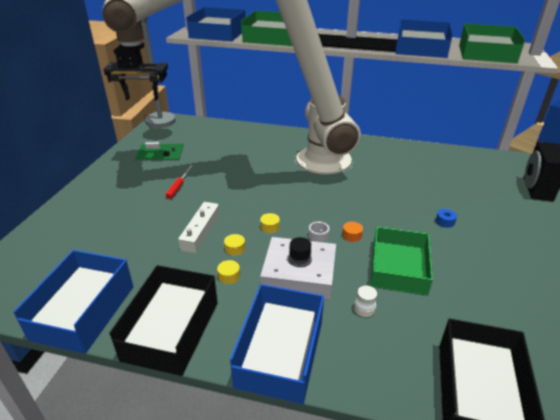

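View pics/top0.png

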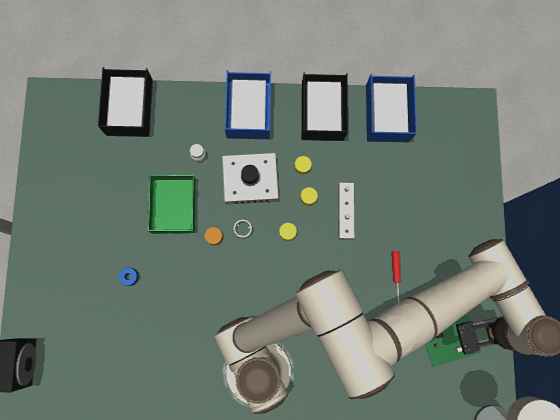

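The top view shows the black cap on the chassis at (250,175), the nut ring at (243,229), the green bin at (172,204) and the rack at (346,210). The driver is at (396,267), the tub at (197,152) and the spool at (128,277). Lookalikes for the cap are the orange cap at (213,236) and the yellow ones at (303,164), (309,196) and (288,231). The back bins are blue and black, so they are not the target. By the description I choose the black cap on the chassis, the grey ring as nut, and the green bin.

```bash
cat > h.py <<'E'
import numpy as np,cv2
from station import r,cams
def ray(i,u,v,z):
    R,t=np.array(i["R"]),np.array(i["t"]);c=-R.T@t
    d=R.T@np.linalg.solve(i["mtx"],[u,v,1.]);return c+d*(z-c[2])/d[2]
def blobs(m,amin=15):
    n,l,s,c=cv2.connectedComponentsWithStats(m.astype(np.uint8));return [(c[k],s[k],l==k) for k in range(1,n) if s[k][4]>=amin]
E
python3 - <<'E'
from h import *
p=cv2.imread("pics/top0.png");i=cams.camera_info("top");d=np.load("pics/top0.npy")
hsv=cv2.cvtColor(p,cv2.COLOR_BGR2HSV);H,S,V=[hsv[...,k].astype(int) for k in range(3)]
def roi(u0,u1,v0,v1):
    m=np.zeros(H.shape,bool);m[v0:v1,u0:u1]=1;return m
def rep(n,m,z,a=15):
    for c,s,l in blobs(m,a):
        q=cv2.minAreaRect(np.argwhere(l)[:,::-1].astype(np.float32));print(n,np.round(c,1),s[:5],np.round(ray(i,*c,z),4),'rect',np.round(ray(i,*q[0],z),4)[:2],np.round(q[1],1),round(q[2],1))
        B=cv2.boxPoints(q);print('  corners',[np.round(ray(i,*b,z)[:2],3).tolist() for b in B])
rep('cap',(V<60)&roi(230,270,155,195),.10)
rep('chassis',(V>140)&(S<60)&roi(210,290,145,215),.05,100)
rep('holes',(V<130)&roi(224,277,154,202),.05,4)
rep('rack',(V>140)&(S<60)&roi(330,362,170,250),.04,100)
rep('nut',(S<60)&(V>90)&roi(228,258,215,245),.03,20)
rep('bin',(H>50)&(H<75)&(S>150)&roi(140,205,165,245),.055,100)
a=cv2.resize(p[140:250,205:365],None,fx=5,fy=5,interpolation=cv2.INTER_CUBIC);cv2.imwrite("pics/crop0.png",a)
E
```

```text
cap [249.6 174.4] [241 165  18  20 266] [0.5999 0.0397 0.1   ] rect [0.6006 0.0385] [17.  18.8] 8.1
  corners [[0.574, 0.068], [0.634, 0.061], [0.627, 0.009], [0.567, 0.016]]
chassis [249.7 177. ] [ 222  153   56   49 2083] [0.6043 0.0408 0.05  ] rect [0.6051 0.0408] [45.8 53.6] 86.9
  corners [[0.674, 0.133], [0.688, -0.04], [0.537, -0.05], [0.524, 0.12]]
holes [232.6 154. ] [224 154  19   2  20] [0.6793 0.0977 0.05  ] rect [0.6778 0.0962] [ 1. 18.] 90.0
  corners [[0.679, 0.125], [0.68, 0.067], [0.677, 0.067], [0.676, 0.125]]
holes [276. 162.] [276 154   1  17  17] [ 0.6558 -0.0428  0.05  ] rect [ 0.6558 -0.0428] [16.  0.] -90.0
  corners [[0.629, -0.043], [0.629, -0.043], [0.683, -0.042], [0.683, -0.042]]
holes [265.1 161.1] [264 160   3   3   8] [ 0.6579 -0.0077  0.05  ] rect [ 0.6584 -0.0073] [2. 2.] 90.0
  corners [[0.662, -0.004], [0.662, -0.01], [0.655, -0.011], [0.655, -0.004]]
holes [232.9 162.9] [232 162   3   3   8] [0.6499 0.0958 0.05  ] rect [0.6495 0.0953] [2. 2.] 90.0
  corners [[0.653, 0.099], [0.653, 0.092], [0.646, 0.092], [0.646, 0.098]]
holes [249.8 175. ] [241 1
[... 340 characters left out ...]
.1 192.1] [233 191   3   3   8] [0.5537 0.089  0.05  ] rect [0.5541 0.0894] [2. 2.] 90.0
  corners [[0.557, 0.093], [0.557, 0.086], [0.551, 0.086], [0.551, 0.092]]
holes [257.6 200.4] [228 199  49   3  94] [0.5284 0.0139 0.05  ] rect [0.5292 0.0316] [ 2. 48.] 90.0
  corners [[0.531, 0.108], [0.534, -0.045], [0.527, -0.045], [0.525, 0.108]]
rack [346.2 209.8] [339 183  16  55 784] [ 0.5054 -0.2699  0.04  ] rect [ 0.5046 -0.2698] [54.3 14.7] 88.8
  corners [[0.593, -0.245], [0.595, -0.293], [0.418, -0.294], [0.416, -0.247]]
nut [242.4 229.5] [228 215  30  30 842] [0.4371 0.0604 0.03  ] rect [0.4371 0.06  ] [29. 29.] 90.0
  corners [[0.483, 0.107], [0.485, 0.015], [0.392, 0.013], [0.39, 0.105]]
```

View pics/crop0.png

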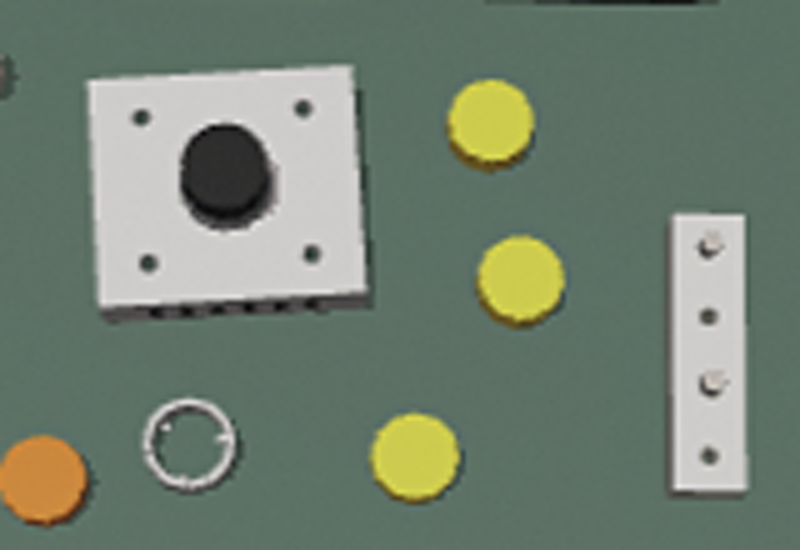

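Choice confirmed in the crop: black cap on the barrel, two pins in the rack at (347,188.6) and (347.4,216.4), and four free holes. The nut is at about (243,229). Moving over the chassis for a close look.

Request:
{"api": "play_rows", "payload": {"commands": ".624 .867 .04 0 0 -.057;.624 .867 .04 0 0 -.057;.624 .867 .04 0 0 -.057;.624 .867 .04 0 0 -.057;.624 .867 .04 0 0 -.057;.624 .867 .04 0 0 -.057;.624 .867 .04 0 0 -.057;.624 .867 .04 0 0 -.057;.624 .867 .04 0 0 -.057;.624 .867 .04 0 0 -.057;.624 .867 .04 0 0 -.057;.624 .867 .04 0 0 -.057;.624 .867 .04 0 0 -.057;.624 .867 .04 0 0 -.057;.624 .867 .04 0 0 -.057;.624 .867 .04 0 0 -.057;.624 .867 .04 0 0 -.057;.624 .867 .04 0 0 -.057;.624 .867 .04 0 0 -.057;.624 .867 .04 0 0 -.057", "grip": 87}}

```text
time_s: 2.1
tcp_pos: [0.5128, -0.0881, 0.2462]
ee_rot: [[-0.999, -0.052, -0.001], [-0.052, 0.999, 0.0], [0.001, 0.0, -1.0]]
wrist_force: [-0.7, -0.5, -1.3]
gripper_width: 0.998
gripper_force: 0.0
```

Request:
{"api": "play_rows", "payload": {"commands": ".624 .867 .04 0 0 -.057;.624 .867 .04 0 0 -.057;.624 .867 .04 0 0 -.057;.624 .867 .04 0 0 -.057;.624 .867 .04 0 0 -.057;0 0 0 0 0 0;0 0 0 0 0 0;0 0 0 0 0 0"}}

```text
time_s: 2.9
tcp_pos: [0.6055, 0.0401, 0.2522]
ee_rot: [[-1.0, -0.009, -0.001], [-0.009, 1.0, -0.0], [0.001, -0.0, -1.0]]
wrist_force: [-0.1, -0.3, 1.0]
gripper_width: 1.0
gripper_force: 0.0
```

Run:
```python
from h import *
i=cams.camera_info("wrist");p,d=cams.capture("wrist");s=r.sense();cv2.imwrite("pics/w1.png",p);np.save("pics/w1.npy",d)
print(np.round(s["joints"],1),np.round(s["tcp_pos"],4),np.round(s["ee_rot"],3).tolist())
R=np.array(i["R"]);print("cam",np.round(-R.T@i["t"],4),R[2]);import pickle;pickle.dump(i,open("pics/w1.pkl","wb"))
hsv=cv2.cvtColor(p,cv2.COLOR_BGR2HSV);print(i["mtx"])
it=cams.camera_info("top")
print("pins",ray(it,347.2,188,.06),ray(it,347.6,216,.06),"nut",ray(it,243,228.8,.03),"bin",ray(it,172.5,204.5,.055))
```

```text
[  19.    19.2    0.5   -0.   -71.4 -108.6] [0.6055 0.0399 0.2525] [[-1.0, -0.008, -0.001], [-0.008, 1.0, -0.0], [0.001, -0.0, -1.0]]
cam [0.5206 0.0396 0.4137] [ 0.3046111   0.00308478 -0.95247182]
[[345.65528444   0.         280.75449505]
 [  0.         345.65528444 210.10957138]
 [  0.           0.           1.        ]]
pins [ 0.57213045 -0.27057109  0.06      ] [ 0.48156955 -0.27093754  0.06      ] nut [0.43934546 0.05850417 0.03      ] bin [0.50880321 0.28122358 0.055     ]
```

View pics/w1.png

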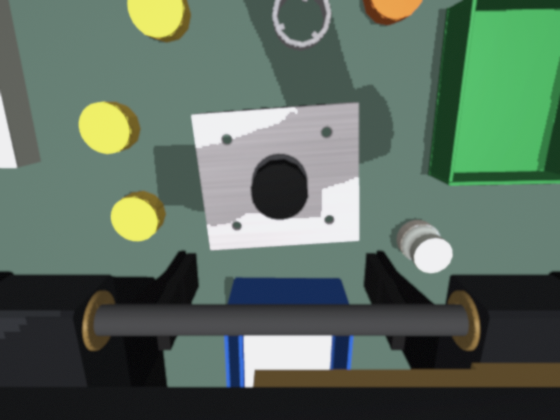

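The wrist view shows the cap top at about (279,184) and the holes at (227,139), (327,131), (236,225) and (329,219). The bin is on the right.

Run:
```python
from h import *
import pickle
i=pickle.load(open("pics/w1.pkl","rb"));p=cv2.imread("pics/w1.png");d=np.load("pics/w1.npy")
g=cv2.cvtColor(p,cv2.COLOR_BGR2GRAY)
H=[]
for u,v in((227,139),(327,131),(236,225),(329,219)):
    w=g[v-9:v+10,u-9:u+10];t=(w<np.median(w)*.75)
    b=max(blobs(t,5),key=lambda b:b[1][4]);c=b[0]+[u-9,v-9];X=ray(i,*c,.05);H.append(X);print(np.round(c,1),b[1][4],np.round(X,4))
H=np.array(H);m=H.mean(0);print("axis",m,np.linalg.norm(H-m,axis=1))
dd=d[150:185,260:300];print("cap depth",np.median(dd))
u,v=279,178;z=d[v,u];R=np.array(i["R"]);print(R.T@(np.linalg.solve(i["mtx"],[u,v,1])*z-i["t"]))
m2=np.zeros_like(g);m2[140:225,240:320]=(g[140:225,240:320]<45)
b=max(blobs(m2),key=lambda b:b[1][4]);print(b[0],b[1])
# cap top points by depth
vv,uu=np.mgrid[150:215,245:315];P=np.stack([uu,vv,np.ones_like(uu)],-1)@np.linalg.inv(i["mtx"]).T*d[150:215,245:315,None]
W=(P-i["t"])@R;k=W[...,2]>.09;print("cap top",W[k].mean(0),W[k].max(0),W[k].min(0))
```

```text
[226.5 139.6] 77 [ 0.5606 -0.0162  0.05  ]
[326.1 131.9] 92 [0.5519 0.0868 0.05  ]
[236.1 225.2] 70 [ 0.6551 -0.009   0.05  ]
[328.8 219.2] 71 [0.6471 0.0944 0.05  ]
axis [0.60364197 0.03898862 0.05      ] [0.06995989 0.07046713 0.07036733 0.07037416]
cap depth 0.32221168
[0.58960342 0.03873269 0.10043222]
[279.28029711 188.27560594] [ 252  159   55   59 2558]
cap top [0.60101052 0.03868856 0.10124015] [0.62532919 0.06555371 0.41368658] [0.52055644 0.01119989 0.09016855]
```

Request:
{"api": "play_rows", "payload": {"commands": "0 0 -.84 0 0 0;0 0 -.84 0 0 0;0 0 -.84 0 0 0;0 0 -.84 0 0 0;-.05 -.03 -.84 0 0 0;0 0 -.84 0 0 0;0 0 -.84 0 0 0;0 0 0 0 0 0;0 0 0 0 0 0"}}

```text
time_s: 3.85
tcp_pos: [0.6047, 0.0391, 0.0768]
ee_rot: [[-1.0, -0.009, 0.0], [-0.009, 1.0, -0.0], [-0.0, -0.0, -1.0]]
wrist_force: [0.6, 0.5, 0.8]
gripper_width: 0.997
gripper_force: 0.0
```

Request:
{"api": "play_rows", "payload": {"commands": "0 0 0 0 0 0;0 0 0 0 0 0;0 0 0 0 0 0;0 0 0 0 0 0;0 0 0 0 0 0;0 0 0 0 0 0;0 0 0 0 0 0;0 0 0 0 0 0", "grip": 48}}

```text
time_s: 4.65
tcp_pos: [0.6047, 0.0399, 0.0765]
ee_rot: [[-1.0, -0.009, 0.0], [-0.009, 1.0, -0.0], [-0.0, -0.0, -1.0]]
wrist_force: [-1.5, 0.4, 3.8]
gripper_width: 0.624
gripper_force: 30.0
```

Request:
{"api": "play_rows", "payload": {"commands": "0 0 .7 0 0 0;0 0 .9 0 0 0;0 0 .9 0 0 0;0 0 .3 0 0 0;-.354 .894 0 0 0 0;-.354 .894 0 0 0 0;-.354 .894 0 0 0 0;-.354 .894 0 0 0 0;-.354 .894 0 0 0 0;-.354 .894 0 0 0 0;-.354 .894 0 0 0 0;-.354 .894 0 0 0 0;-.354 .894 0 0 0 0;0 0 0 0 0 0;0 0 0 0 0 0"}}

```text
time_s: 6.15
tcp_pos: [0.5084, 0.2813, 0.159]
ee_rot: [[-1.0, -0.01, -0.002], [-0.01, 1.0, -0.001], [0.002, -0.001, -1.0]]
wrist_force: [0.5, 1.1, -0.7]
gripper_width: 0.624
gripper_force: 30.0
```

Run:
```python
from h import *
p,d=cams.capture("top");cv2.imwrite("pics/top1.png",p)
s=r.sense();print(np.round(s["joints"],1),s["tcp_pos"],s["gripper_width"])
b=cv2.imread("pics/top0.png").astype(int);i=cams.camera_info("top")
m=(b[...,1]>b[...,2]+35)&(b[...,1]>b[...,0]+35);m[:,220:]=0
R,t=np.array(i["R"]),np.array(i["t"]);D=np.load("pics/top0.npy")
vv,uu=np.nonzero(m);W=((np.linalg.inv(i["mtx"])@np.stack([uu,vv,np.ones_like(uu)])*D[vv,uu]).T-t)@R
k=W[:,2]>.045;q=cv2.minAreaRect(W[k][:,:2].astype(np.float32));print("rim",q,k.sum())
```

```text
[  44.8   20.8  -11.    -0.   -58.2 -134.3] [0.50866015 0.28069438 0.15925275] 0.6237620834044605
rim ((0.37096846103668213, 0.20946885645389557), (0.5474074482917786, 0.2018161565065384), 28.2320556640625) 225
```

Request:
{"api": "play_rows", "payload": {"commands": "0 0 -.9 0 0 0;0 0 -.9 0 0 0;0 0 -.9 0 0 0;0 0 -.9 0 0 0;0 0 -.9 0 0 0;0 0 -.15 0 0 0;0 0 0 0 0 0"}}

```text
time_s: 6.9
tcp_pos: [0.5091, 0.28, 0.0199]
ee_rot: [[-1.0, -0.008, -0.001], [-0.008, 1.0, -0.002], [0.002, -0.002, -1.0]]
wrist_force: [0.0, 0.4, 0.1]
gripper_width: 0.618
gripper_force: 30.0
```

Request:
{"api": "play_rows", "payload": {"commands": "0 0 0 0 0 0;0 0 0 0 0 0;0 0 0 0 0 0;0 0 0 0 0 0;0 0 .9 0 0 0;0 0 .9 0 0 0;0 0 .9 0 0 0;0 0 .9 0 0 0;0 0 .9 0 0 0;0 0 .9 0 0 0", "grip": 66}}

```text
time_s: 7.9
tcp_pos: [0.5088, 0.2812, 0.1843]
ee_rot: [[-1.0, -0.009, 0.0], [-0.009, 1.0, 0.001], [-0.0, 0.001, -1.0]]
wrist_force: [0.0, -0.2, 0.5]
gripper_width: 0.751
gripper_force: 0.0
```

Request:
{"api": "play_rows", "payload": {"commands": ".119 -.918 0 0 0 0;.119 -.918 0 0 0 0;.119 -.918 0 0 0 0;.119 -.918 0 0 0 0;.119 -.918 0 0 0 0;.119 -.918 0 0 0 0;.119 -.918 0 0 0 0;.119 -.918 0 0 0 0;.119 -.918 0 0 0 0;.119 -.918 0 0 0 0;.119 -.918 0 0 0 0;.119 -.918 0 0 0 0;.119 -.918 0 0 0 0;.119 -.918 0 0 0 0;.119 -.918 0 0 0 0;.119 -.918 0 0 0 0;.119 -.918 0 0 0 0;.119 -.918 0 0 0 0;.119 -.918 0 0 0 0;.119 -.918 0 0 0 0", "grip": 40}}

```text
time_s: 9.9
tcp_pos: [0.5804, -0.2706, 0.183]
ee_rot: [[-1.0, -0.009, 0.0], [-0.009, 1.0, -0.0], [-0.0, -0.0, -1.0]]
wrist_force: [1.1, 0.7, 0.7]
gripper_width: 0.46
gripper_force: 0.0
```

Request:
{"api": "play_rows", "payload": {"commands": "0 0 0 0 0 0;0 0 0 0 0 0;0 0 0 0 0 0;0 0 0 0 0 0"}}

```text
time_s: 10.3
tcp_pos: [0.5805, -0.2686, 0.183]
ee_rot: [[-1.0, -0.01, 0.0], [-0.01, 1.0, 0.0], [-0.0, 0.0, -1.0]]
wrist_force: [0.4, -0.3, -0.8]
gripper_width: 0.462
gripper_force: 0.0
```

Run:
```python
from h import *
import pickle
i=cams.camera_info("wrist");p,d=cams.capture("wrist");s=r.sense();cv2.imwrite("pics/w2.png",p);np.save("pics/w2.npy",d);pickle.dump(i,open("pics/w2.pkl","wb"))
print(s["tcp_pos"],s["joints"])
R=np.array(i["R"]);vv,uu=np.mgrid[0:260,0:560]
W=(np.stack([uu,vv,np.ones_like(uu)],-1)@np.linalg.inv(i["mtx"]).T*d[:260,:,None]-i["t"])@R
k=(W[...,2]>.053)&(W[...,2]<.07)&(d[:260]>0)
for c,st,l in blobs(k,20): print(np.round(c,1),st,np.round(W[l].mean(0),4),np.round(W[l].max(0)-W[l].min(0),4),np.round(ray(i,*c,.06),4))
p,_=cams.capture("top");cv2.imwrite("pics/top2.png",p)
b=p[155:250,140:260];cv2.imwrite("pics/crop2.png",np.hstack([cv2.resize(b,None,fx=3.5,fy=3.5),cv2.resize(p[160:255,310:405],(333,333))[:332]]))
```

```text
[ 0.58052297 -0.26865851  0.18298044] [-1.03704196e+01  2.50535510e+01 -6.42529280e-01 -6.40452135e-03
 -6.42839308e+01 -7.90354066e+01]
[277.5  80.3] [269  71  18  19 263] [ 0.4816 -0.2718  0.0592] [0.0131 0.0132 0.0069] [ 0.4816 -0.2717  0.06  ]
[276.4 191.9] [269 184  16  17 218] [ 0.5708 -0.272   0.0589] [0.0136 0.013  0.0076] [ 0.5705 -0.272   0.06  ]
```

View pics/w2.png

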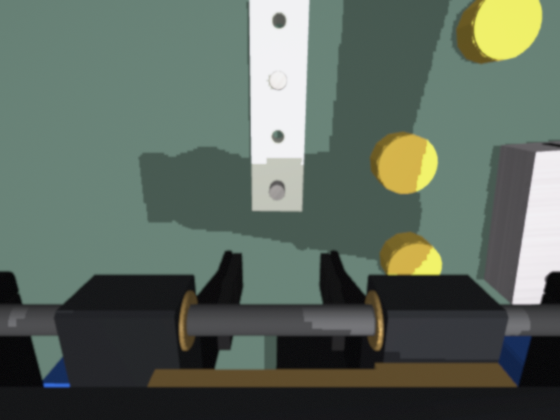

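View pics/crop2.png

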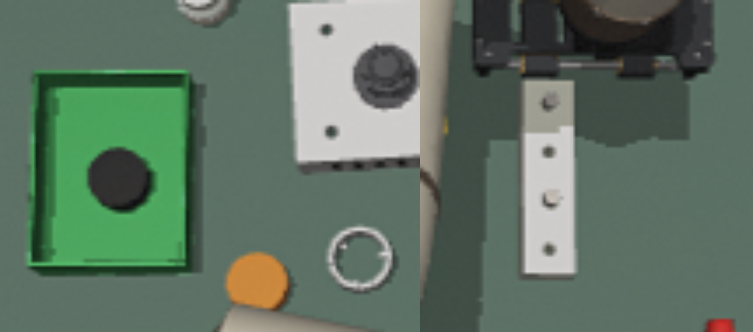

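The cap lies in the bin; the barrel is bare, and the pin heads are at (276,192) and (277,80) in the wrist view. Picking the first pin.

Request:
{"api": "play_rows", "payload": {"commands": "-.065 -.022 -.93 0 0 0;-.065 -.022 -.93 0 0 0;-.065 -.022 -.93 0 0 0;-.065 -.022 -.93 0 0 0;-.065 -.022 -.7 0 0 0;0 0 -.23 0 0 0;0 0 0 0 0 0;0 0 0 0 0 0"}}

```text
time_s: 11.2
tcp_pos: [0.5718, -0.273, 0.0444]
ee_rot: [[-1.0, -0.01, 0.002], [-0.01, 1.0, -0.001], [-0.002, -0.001, -1.0]]
wrist_force: [0.5, -0.6, 1.1]
gripper_width: 0.461
gripper_force: 0.0
```

Request:
{"api": "play_rows", "payload": {"commands": "0 0 0 0 0 0;0 0 0 0 0 0;0 0 0 0 0 0;0 0 0 0 0 0;0 0 0 0 0 0;0 0 0 0 0 0;0 0 0 0 0 0", "grip": 8}}

```text
time_s: 11.9
tcp_pos: [0.5708, -0.2729, 0.0434]
ee_rot: [[-1.0, -0.009, 0.0], [-0.009, 1.0, -0.0], [-0.0, -0.0, -1.0]]
wrist_force: [-0.6, 1.1, 1.6]
gripper_width: 0.15
gripper_force: 30.0
```

Request:
{"api": "play_rows", "payload": {"commands": "0 0 .9 0 0 0;0 0 .9 0 0 0;0 0 .9 0 0 0;.282 .88 0 0 0 0;.282 .88 0 0 0 0;.282 .88 0 0 0 0;.282 .88 0 0 0 0;.282 .88 0 0 0 0;.282 .88 0 0 0 0;.282 .88 0 0 0 0;.282 .88 0 0 0 0;.282 .88 0 0 0 0;.282 .88 0 0 0 0;0 0 0 0 0 0;0 0 0 0 0 0;0 0 0 0 0 0"}}

```text
time_s: 13.5
tcp_pos: [0.6548, -0.0095, 0.1238]
ee_rot: [[-1.0, -0.008, -0.001], [-0.008, 1.0, -0.0], [0.001, -0.0, -1.0]]
wrist_force: [-0.2, -0.0, -0.6]
gripper_width: 0.149
gripper_force: 30.0
```

Run:
```python
from h import *
import pickle
i=cams.camera_info("wrist");p,d=cams.capture("wrist");s=r.sense();cv2.imwrite("pics/w3.png",p);np.save("pics/w3.npy",d);pickle.dump(i,open("pics/w3.pkl","wb"))
print(s["tcp_pos"],s["joints"],s["gripper_width"])
```

```text
[ 0.65487039 -0.00978628  0.12397796] [ 1.32658021e+01  2.93629388e+01 -2.47171772e+00 -5.51081113e-04
 -5.82013076e+01 -1.02807316e+02] 0.14591941820953752
```

View pics/w3.png

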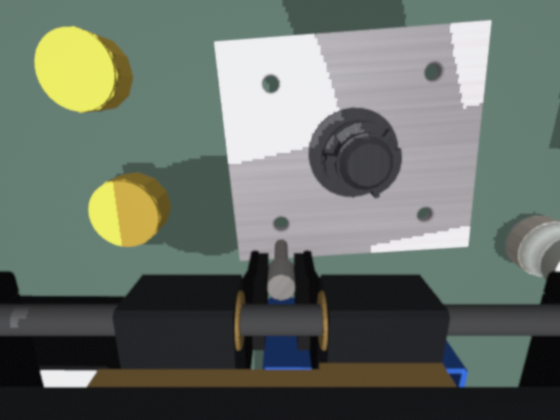

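The close wrist view shows the pin held upright with its shank tip at about (281,243). The holes are at (271,84), (433,71), (281,224) and (425,214), and the bare barrel is in the middle.

```bash
cat >> h.py <<'E'
def holes(i,p,pts,n=14):
    g=cv2.cvtColor(p,cv2.COLOR_BGR2GRAY);H=[]
    for u,v in pts:
        w=g[v-n:v+n+1,u-n:u+n+1];b=[b for b in blobs(w<np.median(w)*.75,5)];b=min(b,key=lambda b:np.hypot(*(b[0]-n)));c=b[0]+[u-n,v-n]
        X=ray(i,*c,.05);H.append(X);print(np.round(c,1),b[1][:5],np.round(X,4))
    H=np.array(H);m=H.mean(0);print("axis",m,np.linalg.norm(H-m,axis=1));return H
E
python3 - <<'E'
from h import *
import pickle
i=pickle.load(open("pics/w3.pkl","rb"));p=cv2.imread("pics/w3.png");d=np.load("pics/w3.npy")
holes(i,p,((271,84),(433,71),(281,224),(425,214)),11)
R=np.array(i["R"]);vv,uu=np.mgrid[235:300,260:305]
W=(np.stack([uu,vv,np.ones_like(uu)],-1)@np.linalg.inv(i["mtx"]).T*d[235:300,260:305,None]-i["t"])@R
for v in range(235,300,6):
    k=(np.abs(W[v-235,:,2]-.1)<.06)&(np.abs(W[v-235,:,1]+.0098)<.012)&(W[v-235,:,2]>.07)
    if k.any(): q=W[v-235][k];print(v,uu[0][k][[0,-1]],np.round(q.mean(0),4))
E
```

```text
[270.7  83.3] [  3   2  16  17 208] [ 0.5601 -0.0165  0.05  ]
[432.9  71.2] [  4   4  15  16 188] [0.552  0.0863 0.05  ]
[280.7 223.1] [  3   4  16  13 163] [ 0.655  -0.0092  0.05  ]
[424.3 213.7] [  3   4  16  14 165] [0.647  0.0937 0.05  ]
axis [0.60351869 0.03857337 0.05      ] [0.07012252 0.07023041 0.07028223 0.07022215]
241 [276 284] [ 0.6519 -0.0097  0.0907]
247 [274 287] [ 0.6525 -0.0094  0.0982]
253 [260 303] [ 0.6481 -0.0087  0.1161]
259 [260 304] [ 0.6466 -0.0084  0.1265]
265 [260 304] [ 0.6478 -0.0087  0.1308]
271 [260 304] [ 0.6479 -0.0087  0.1369]
277 [260 304] [ 0.6483 -0.0087  0.142 ]
283 [260 304] [ 0.6502 -0.0088  0.1443]
289 [260 304] [ 0.6524 -0.0088  0.1458]
295 [266 296] [ 0.6586 -0.0091  0.1408]
```

Request:
{"api": "play_rows", "payload": {"commands": ".02 .01 -.5 0 0 0;0 0 -.4 0 0 0;0 0 -.2 0 0 0;0 0 -.1 0 0 0;0 0 -.1 0 0 0;0 0 -.1 0 0 0;0 0 0 0 0 0;0 0 0 0 0 0"}}

```text
time_s: 14.35
tcp_pos: [0.6561, -0.0085, 0.0824]
ee_rot: [[-1.0, -0.009, 0.0], [-0.009, 1.0, 0.0], [-0.0, 0.0, -1.0]]
wrist_force: [0.1, 0.5, -0.7]
gripper_width: 0.148
gripper_force: 30.0
```

Request:
{"api": "play_rows", "payload": {"commands": "0 0 -.3 0 0 0;0 0 -.3 0 0 0;0 0 -.2 0 0 0;0 0 -.1 0 0 0;0 0 0 0 0 0;0 0 0 0 0 0"}}

```text
time_s: 14.95
tcp_pos: [0.6561, -0.0086, 0.0552]
ee_rot: [[-1.0, -0.009, 0.0], [-0.009, 1.0, -0.0], [-0.0, -0.0, -1.0]]
wrist_force: [-0.2, 0.5, -0.9]
gripper_width: 0.149
gripper_force: 30.0
```

Request:
{"api": "play_rows", "payload": {"commands": "0 0 0 0 0 0;0 0 0 0 0 0;0 0 0 0 0 0;0 0 0 0 0 0;0 0 .7 0 0 0;0 0 .7 0 0 0;0 0 .7 0 0 0;0 0 .7 0 0 0;0 0 0 0 0 0;0 0 0 0 0 0", "grip": 36}}

```text
time_s: 15.95
tcp_pos: [0.6558, -0.0085, 0.1393]
ee_rot: [[-1.0, -0.009, 0.001], [-0.009, 1.0, 0.001], [-0.001, 0.001, -1.0]]
wrist_force: [0.5, 0.3, -1.1]
gripper_width: 0.412
gripper_force: 0.0
```

```bash
cat >> h.py <<'E'
def wcap(name):
    import pickle
    i=cams.camera_info("wrist");p,d=cams.capture("wrist");s=r.sense();cv2.imwrite(f"pics/{name}.png",p);np.save(f"pics/{name}.npy",d);pickle.dump(i,open(f"pics/{name}.pkl","wb"))
    vv,uu=np.mgrid[0:420,0:560]
    W=(np.stack([uu,vv,np.ones_like(uu)],-1)@np.linalg.inv(i["mtx"]).T*d[...,None]-i["t"])@np.array(i["R"])
    print(np.round(s["tcp_pos"],4),np.round(s["joints"],1),round(s["gripper_width"]*87,1));return i,p,d,W,s
E
python3 - <<'E'
from h import *
i,p,d,W,s=wcap("w4")
x,y=s["tcp_pos"][:2]
k=(W[...,2]>.054)&(W[...,2]<.1)&(np.hypot(W[...,0]-x,W[...,1]-y)<.02)&(d>0)
for c,st,l in blobs(k,20): print(np.round(c,1),st[:5],np.round(W[l].mean(0),4),W[l][:,2].max(),np.round(W[l].max(0)-W[l].min(0),4))
E
```

```text
[ 0.6552 -0.0086  0.1383] [  13.3   28.7   -1.4   -0.   -60.  -102.8] 36.0
[280.3 222.3] [271 210  20  25 383] [ 0.655  -0.0084  0.0668] 0.07104319187717956 [0.0138 0.0139 0.0169]
```

Request:
{"api": "play_rows", "payload": {"commands": "-.58 -.878 0 0 0 0;-.58 -.878 0 0 0 0;-.58 -.878 0 0 0 0;-.58 -.878 0 0 0 0;-.58 -.878 0 0 0 0;-.58 -.878 0 0 0 0;-.58 -.878 0 0 0 0;-.58 -.878 0 0 0 0;-.58 -.878 0 0 0 0;-.58 -.878 0 0 0 0;0 0 -.8 0 0 0;0 0 -.8 0 0 0;0 0 -.8 0 0 0;0 0 -.5 0 0 0;0 0 -.25 0 0 0;0 0 0 0 0 0;0 0 0 0 0 0"}}

```text
time_s: 17.7
tcp_pos: [0.4822, -0.2721, 0.0448]
ee_rot: [[-1.0, -0.009, 0.0], [-0.009, 1.0, -0.0], [-0.0, -0.0, -1.0]]
wrist_force: [-0.2, 0.2, 0.3]
gripper_width: 0.412
gripper_force: 0.0
```

Request:
{"api": "play_rows", "payload": {"commands": "0 0 0 0 0 0;0 0 0 0 0 0;0 0 0 0 0 0;0 0 0 0 0 0;0 0 0 0 0 0;0 0 0 0 0 0;0 0 0 0 0 0", "grip": 8}}

```text
time_s: 18.4
tcp_pos: [0.4821, -0.272, 0.045]
ee_rot: [[-1.0, -0.009, 0.0], [-0.009, 1.0, -0.0], [-0.0, -0.0, -1.0]]
wrist_force: [-0.0, 1.7, 3.8]
gripper_width: 0.147
gripper_force: 30.0
```

Request:
{"api": "play_rows", "payload": {"commands": "0 0 .9 0 0 0;0 0 .9 0 0 0;0 0 .9 0 0 0;.29 .946 0 0 0 0;.29 .946 0 0 0 0;.29 .946 0 0 0 0;.29 .946 0 0 0 0;.29 .946 0 0 0 0;.29 .946 0 0 0 0;.29 .946 0 0 0 0;.29 .946 0 0 0 0;.29 .946 0 0 0 0;0 0 0 0 0 0;0 0 0 0 0 0;0 0 0 0 0 0"}}

```text
time_s: 19.9
tcp_pos: [0.5596, -0.0172, 0.1253]
ee_rot: [[-1.0, -0.008, -0.001], [-0.008, 1.0, -0.0], [0.001, -0.0, -1.0]]
wrist_force: [-0.0, -0.1, -0.6]
gripper_width: 0.147
gripper_force: 30.0
```

Run:
```python
from h import *
i,p,d,W,s=wcap("w5")
x,y=s["tcp_pos"][:2]
X=np.array([.56,-.0165,.05]);c=np.array(i["mtx"])@(np.array(i["R"])@X+i["t"]);c=c[:2]/c[2];print(c)
holes(i,p,[tuple(np.round(c).astype(int))],11)
for v in range(236,250,3):
    k=(W[v,:,2]>.07)&(np.abs(W[v,:,1]-y)<.007)&(d[v]>0)
    if k.any(): print(v,np.nonzero(k)[0][[0,-1]],W[v][k].mean(0))
```

```text
[ 0.5597 -0.0174  0.1254] [  14.8   20.9  -16.5   -0.   -52.6 -104.3] 12.9
[281.20981501 222.65577195]
[280.9 221.9] [  4   4  15  13 161] [ 0.5595 -0.0167  0.05  ]
axis [ 0.55945216 -0.01670718  0.05      ] [0.]
239 [276 285] [ 0.55524856 -0.01704727  0.09241756]
242 [275 286] [ 0.55542509 -0.01704254  0.09663649]
245 [274 287] [ 0.55600836 -0.01703779  0.09974834]
248 [274 287] [ 0.55586766 -0.01703693  0.10436864]
```

Request:
{"api": "play_rows", "payload": {"commands": ".01 .015 -.5 0 0 0;0 0 -.4 0 0 0;0 0 -.2 0 0 0;0 0 -.1 0 0 0;0 0 -.1 0 0 0;0 0 -.1 0 0 0;0 0 0 0 0 0;0 0 0 0 0 0"}}

```text
time_s: 20.75
tcp_pos: [0.5607, -0.0161, 0.0839]
ee_rot: [[-1.0, -0.009, 0.0], [-0.009, 1.0, 0.0], [-0.0, 0.0, -1.0]]
wrist_force: [0.3, -0.2, -1.1]
gripper_width: 0.148
gripper_force: 30.0
```

Request:
{"api": "play_rows", "payload": {"commands": "0 0 -.3 0 0 0;0 0 -.3 0 0 0;0 0 -.2 0 0 0;0 0 -.1 0 0 0;0 0 0 0 0 0;0 0 0 0 0 0"}}

```text
time_s: 21.35
tcp_pos: [0.5606, -0.0161, 0.0566]
ee_rot: [[-1.0, -0.009, -0.0], [-0.009, 1.0, -0.0], [0.0, -0.0, -1.0]]
wrist_force: [-0.4, 0.5, -0.9]
gripper_width: 0.149
gripper_force: 30.0
```

Request:
{"api": "play_rows", "payload": {"commands": "0 0 0 0 0 0;0 0 0 0 0 0;0 0 0 0 0 0;0 0 0 0 0 0;0 0 .7 0 0 0;0 0 .7 0 0 0;0 0 .7 0 0 0;0 0 .7 0 0 0;0 0 0 0 0 0;0 0 0 0 0 0", "grip": 36}}

```text
time_s: 22.35
tcp_pos: [0.5604, -0.016, 0.1407]
ee_rot: [[-1.0, -0.009, 0.001], [-0.009, 1.0, 0.001], [-0.001, 0.001, -1.0]]
wrist_force: [0.0, -0.4, -0.5]
gripper_width: 0.411
gripper_force: 0.0
```

Run:
```python
from h import *
i,p,d,W,s=wcap("w6")
x,y=s["tcp_pos"][:2]
k=(W[...,2]>.054)&(W[...,2]<.1)&(np.hypot(W[...,0]-x,W[...,1]-y)<.02)&(d>0)
for c,st,l in blobs(k,20): print(np.round(c,1),st[:5],np.round(W[l].mean(0),4),W[l][:,2].max(),np.round(W[l].max(0)-W[l].min(0),4))
```

```text
[ 0.5598 -0.0162  0.1399] [  14.9   20.1  -15.4   -0.   -54.6 -104.4] 36.4
[280.4 220.2] [271 208  20  25 379] [ 0.5583 -0.0159  0.067 ] 0.0710160514600292 [0.0138 0.0139 0.0168]
```

Both pins are seated (head tops at 70 mm). On to the nut.

Request:
{"api": "play_rows", "payload": {"commands": "-.8 .62 .5 0 0 0;-.8 .62 .5 0 0 0;-.8 .62 .5 0 0 0;-.8 .62 .5 0 0 0;0 0 0 0 0 0;0 0 0 0 0 0;0 0 0 0 0 0", "grip": 87}}

```text
time_s: 23.1
tcp_pos: [0.4644, 0.0579, 0.1995]
ee_rot: [[-1.0, -0.009, -0.002], [-0.009, 1.0, -0.001], [0.002, -0.001, -1.0]]
wrist_force: [-0.2, -0.1, -0.5]
gripper_width: 0.948
gripper_force: 0.0
```

Run:
```python
from h import *
i,p,d,W,s=wcap("w7")
x,y=s["tcp_pos"][:2]
k=(W[...,2]>.022)&(W[...,2]<.036)&(d>0);k[250:]=0
for c,st,l in blobs(k,200):
    q=cv2.minEnclosingCircle(W[l][:,:2].astype(np.float32));print(np.round(c,1),st[:5],np.round(q[0],4),q[1],p[l].mean(0),W[l][:,2].max())
```

```text
[0.4645 0.0578 0.1995] [  27.     7.9  -22.7   -0.   -59.6 -116.6] 84.4
[379.2 140.1] [ 350  111   59   59 2688] [0.4159 0.1517] 0.028095804154872894 [ 61.97470238 121.34002976 215.68489583] 0.03188211454294162
[133.5 157.5] [ 104  129   60   58 2615] [ 0.4348 -0.0846] 0.027843676507472992 [ 99.73116635 224.1082218  231.37131931] 0.031692670364225226
[282.  165.1] [253 135  59  60 892] [0.4404 0.0591] 0.02905486524105072 [173.28139013 169.57623318 172.58071749] 0.031728276361925
[456.3 186.7] [429 150 131 100 893] [0.4764 0.2723] 0.07700313627719879 [36.45800672 66.38409854 27.86338186] 0.03599161596096698
[496.7 230.5] [ 467  208   60   42 2086] [0.5094 0.2807] 0.028314001858234406 [34.56903164 35.18744008 32.41131352] 0.03599664289007018
[ 82.2 246.4] [ 65 242  36   8 201] [ 0.5314 -0.1503] 0.016655612736940384 [ 85.10945274 198.47761194 204.3880597 ] 0.030866257579505604
[296.9 246.8] [238 243 101   7 416] [0.5271 0.0653] 0.052356380969285965 [84.02403846 81.63701923 83.73557692] 0.03591147963104533
```

View pics/w7.png

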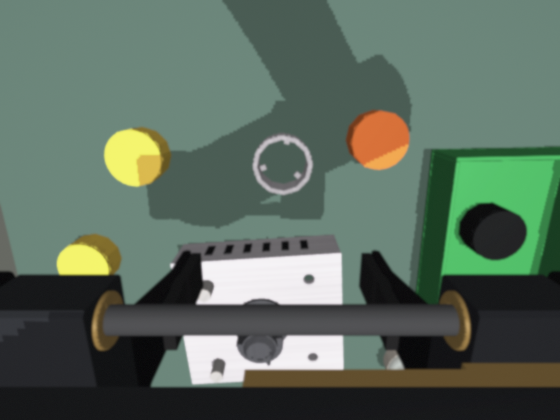

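The nut is at (282,165), i.e. (0.440, 0.059), clear of the orange cap at (379,140).

Request:
{"api": "play_rows", "payload": {"commands": "-.4 .02 -.8 0 0 0;-.4 .02 -.8 0 0 0;0 0 -.8 0 0 0;0 0 -.8 0 0 0;0 0 -.8 0 0 0;0 0 -.8 0 0 0;0 0 -.8 0 0 0;0 0 -.5 0 0 0;0 0 -.28 0 0 0;0 0 0 0 0 0;0 0 0 0 0 0", "grip": 76}}

```text
time_s: 24.25
tcp_pos: [0.4409, 0.0594, 0.0093]
ee_rot: [[-1.0, -0.009, 0.0], [-0.009, 1.0, -0.0], [-0.0, -0.0, -1.0]]
wrist_force: [0.2, -0.2, -0.0]
gripper_width: 0.875
gripper_force: 0.0
```

Request:
{"api": "play_rows", "payload": {"commands": "0 0 0 0 0 0;0 0 0 0 0 0;0 0 0 0 0 0;0 0 0 0 0 0;0 0 0 0 0 0;0 0 0 0 0 0;0 0 0 0 0 0", "grip": 50}}

```text
time_s: 24.95
tcp_pos: [0.4408, 0.0597, 0.0098]
ee_rot: [[-1.0, -0.009, 0.001], [-0.009, 1.0, 0.0], [-0.001, 0.0, -1.0]]
wrist_force: [-1.1, 0.8, 5.7]
gripper_width: 0.649
gripper_force: 30.0
```

Request:
{"api": "play_rows", "payload": {"commands": "0 0 .9 0 0 0;0 0 .93 0 0 0;0 0 .93 0 0 0;0 0 .93 0 0 0;0 0 .93 0 0 0;.9 -.114 0 0 0 0;.9 -.114 0 0 0 0;.9 -.114 0 0 0 0;.9 -.114 0 0 0 0;.9 -.114 0 0 0 0;.9 -.114 0 0 0 0;0 0 0 0 0 0;0 0 0 0 0 0;0 0 0 0 0 0"}}

```text
time_s: 26.35
tcp_pos: [0.6014, 0.0389, 0.1473]
ee_rot: [[-1.0, -0.009, -0.002], [-0.009, 1.0, -0.0], [0.002, -0.0, -1.0]]
wrist_force: [-0.1, 0.2, -1.1]
gripper_width: 0.65
gripper_force: 30.0
```

Run:
```python
from h import *
i,p,d,W,s=wcap("w8");print(s["wrist_force"])
k=(W[...,2]>.155)&(W[...,2]<.178)&(d>0)&(np.hypot(W[...,0]-s["tcp_pos"][0],W[...,1]-s["tcp_pos"][1])<.035)
print(W[k].min(0),W[k].max(0))
```

```text
[0.6015 0.039  0.1477] [  19.1   23.4   -8.8   -0.   -57.9 -108.5] 56.0
[-0.26513759  0.00666298 -1.91552437]
[0.57140037 0.0053141  0.15500109] [0.63019207 0.07256602 0.1779647 ]
```

View pics/w8.png

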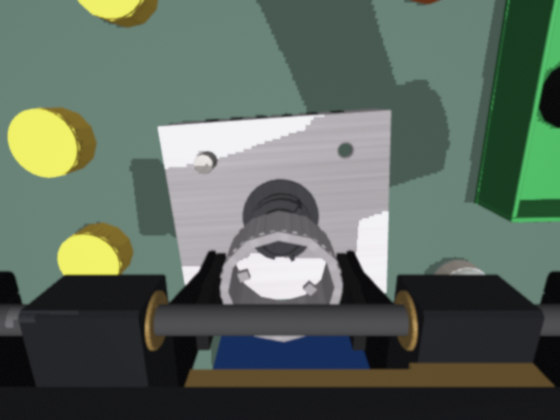

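The nut is held level with its centre near (281,285), over the barrel. Shift 3 mm in x and lower.

Request:
{"api": "play_rows", "payload": {"commands": ".1 0 -.5 0 0 0;0 0 -.5 0 0 0;0 0 -.3 0 0 0;0 0 -.15 0 0 0;0 0 -.1 0 0 0;0 0 -.1 0 0 0;0 0 0 0 0 0;0 0 0 0 0 0"}}

```text
time_s: 27.2
tcp_pos: [0.6058, 0.039, 0.0987]
ee_rot: [[-1.0, -0.009, 0.001], [-0.009, 1.0, 0.0], [-0.001, 0.0, -1.0]]
wrist_force: [-0.0, -0.8, -1.3]
gripper_width: 0.652
gripper_force: 30.0
```

Request:
{"api": "play_rows", "payload": {"commands": "-.03 0 -.07 0 0 0;0 0 -.07 0 0 0;0 0 0 0 0 0;0 0 0 0 0 0"}}

```text
time_s: 27.6
tcp_pos: [0.6046, 0.0389, 0.0941]
ee_rot: [[-1.0, -0.009, -0.0], [-0.009, 1.0, -0.0], [0.0, -0.0, -1.0]]
wrist_force: [0.3, 0.1, -1.4]
gripper_width: 0.649
gripper_force: 30.0
```

Request:
{"api": "play_rows", "payload": {"commands": "0 0 -.05 0 0 0;0 0 -.03 0 0 0;0 0 0 0 0 0;0 0 0 0 0 0"}}

```text
time_s: 28.0
tcp_pos: [0.6046, 0.039, 0.0917]
ee_rot: [[-1.0, -0.009, -0.0], [-0.009, 1.0, -0.0], [0.0, -0.0, -1.0]]
wrist_force: [0.0, -0.3, -0.5]
gripper_width: 0.645
gripper_force: 30.0
```

Request:
{"api": "play_rows", "payload": {"commands": "0 0 -.03 0 0 0;0 0 0 0 0 0;0 0 0 0 0 0"}}

```text
time_s: 28.3
tcp_pos: [0.6048, 0.039, 0.0913]
ee_rot: [[-1.0, -0.009, 0.001], [-0.009, 1.0, 0.0], [-0.001, 0.0, -1.0]]
wrist_force: [-0.6, 0.0, 3.2]
gripper_width: 0.652
gripper_force: 30.0
```

Request:
{"api": "play_rows", "payload": {"commands": "0 0 -.03 0 0 0;0 0 0 0 0 0;0 0 0 0 0 0"}}

```text
time_s: 28.6
tcp_pos: [0.6048, 0.039, 0.0912]
ee_rot: [[-1.0, -0.009, 0.001], [-0.009, 1.0, -0.0], [-0.001, -0.0, -1.0]]
wrist_force: [-2.3, 0.4, 7.0]
gripper_width: 0.649
gripper_force: 30.0
```

Request:
{"api": "play_rows", "payload": {"commands": "0 0 0 0 0 .4;0 0 0 0 0 .5;0 0 0 0 0 .5;0 0 0 0 0 .5;0 0 0 0 0 .5;0 0 0 0 0 0"}}

```text
time_s: 29.2
tcp_pos: [0.6059, 0.0392, 0.0913]
ee_rot: [[-0.932, -0.362, 0.003], [-0.362, 0.932, 0.0], [-0.003, -0.001, -1.0]]
wrist_force: [-1.2, -0.1, 5.5]
gripper_width: 0.653
gripper_force: 30.0
```

```bash
cat > m.py <<'E'
from station import r
import numpy as np
s=r.sense();R=s["ee_rot"];print("t",round(s["time_s"],2),"tcp",np.round(s["tcp_pos"],4),"yaw",round(np.degrees(np.arctan2(R[1][1],R[0][1])),1),"F",np.round(s["wrist_force"],1),"M",np.round(s["moment"],2),"j6",round(s["joints"][5],1),"w",round(s["gripper_width"]*87,1))
E
python3 m.py
```

```text
t 29.2 tcp [0.6059 0.0392 0.0913] yaw 111.2 F [-1.2 -0.1  5.5] M [0.02 0.07 0.02] j6 -87.8 w 56.8
```

Request:
{"api": "play_rows", "payload": {"commands": "0 0 0 0 0 .5;0 0 0 0 0 .5;0 0 0 0 0 .5;0 0 0 0 0 .5;0 0 0 0 0 0"}}

```text
time_s: 29.7
tcp_pos: [0.6059, 0.0392, 0.0913]
ee_rot: [[-0.784, -0.621, 0.003], [-0.621, 0.784, 0.0], [-0.003, -0.002, -1.0]]
wrist_force: [-0.6, -0.1, 5.0]
gripper_width: 0.65
gripper_force: 30.0
```

```bash
python3 m.py
```

```text
t 29.7 tcp [0.6059 0.0392 0.0913] yaw 128.4 F [-0.6 -0.1  5. ] M [0.11 0.1  0.11] j6 -70.7 w 56.6
```

Request:
{"api": "play_rows", "payload": {"commands": "0 0 0 0 0 .5;0 0 0 0 0 .5;0 0 0 0 0 .5;0 0 0 0 0 0"}}

```text
time_s: 30.1
tcp_pos: [0.6059, 0.0392, 0.0913]
ee_rot: [[-0.626, -0.78, 0.003], [-0.78, 0.626, 0.0], [-0.002, -0.002, -1.0]]
wrist_force: [0.1, -0.7, 4.6]
gripper_width: 0.651
gripper_force: 30.0
```

```bash
python3 m.py
```

```text
t 30.1 tcp [0.6059 0.0392 0.0913] yaw 141.3 F [ 0.1 -0.7  4.6] M [0.08 0.2  0.06] j6 -57.8 w 56.6
```

Request:
{"api": "play_rows", "payload": {"commands": "0 0 0 0 0 .5;0 0 0 0 0 .5;0 0 0 0 0 .5;0 0 0 0 0 0"}}

```text
time_s: 30.5
tcp_pos: [0.6059, 0.0392, 0.0912]
ee_rot: [[-0.436, -0.9, 0.003], [-0.9, 0.436, 0.0], [-0.002, -0.003, -1.0]]
wrist_force: [-0.6, 0.8, 5.1]
gripper_width: 0.653
gripper_force: 30.0
```

```bash
python3 m.py
```

```text
t 30.5 tcp [0.6059 0.0392 0.0912] yaw 154.1 F [-0.6  0.8  5.1] M [0.12 0.15 0.13] j6 -44.9 w 56.8
```

Request:
{"api": "play_rows", "payload": {"commands": "0 0 0 0 0 .5;0 0 0 0 0 .5;0 0 0 0 0 .5;0 0 0 0 0 0"}}

```text
time_s: 30.9
tcp_pos: [0.6042, 0.0389, 0.0893]
ee_rot: [[-0.226, -0.974, -0.001], [-0.974, 0.226, 0.0], [0.0, 0.001, -1.0]]
wrist_force: [-0.1, 0.5, -0.8]
gripper_width: 0.651
gripper_force: 30.0
```

```bash
python3 m.py
```

```text
t 30.9 tcp [0.6042 0.0389 0.0893] yaw 166.9 F [-0.1  0.5 -0.8] M [ 0.09  0.12 -0.01] j6 -32.0 w 56.7
```

Request:
{"api": "play_rows", "payload": {"commands": "0 0 0 0 0 .5;0 0 0 0 0 .5;0 0 0 0 0 .5;0 0 0 0 0 0"}}

```text
time_s: 31.3
tcp_pos: [0.6044, 0.0388, 0.0893]
ee_rot: [[-0.008, -1.0, -0.001], [-1.0, 0.008, 0.001], [-0.001, 0.001, -1.0]]
wrist_force: [0.8, -0.3, -1.2]
gripper_width: 0.649
gripper_force: 30.0
```

```bash
python3 m.py
```

```text
t 31.3 tcp [0.6044 0.0388 0.0893] yaw 179.6 F [ 0.8 -0.3 -1.2] M [-0.07 -0.15 -0.83] j6 -19.3 w 56.5
```

Torque is −0.83 N m and the force dropped: lugs are over the notches against the stop. Back off slightly and let go.

Request:
{"api": "play_rows", "payload": {"commands": "0 0 0 0 0 -.3;0 0 0 0 0 0"}}

```text
time_s: 31.5
tcp_pos: [0.6044, 0.0389, 0.0894]
ee_rot: [[-0.049, -0.999, -0.001], [-0.999, 0.049, -0.0], [0.0, 0.001, -1.0]]
wrist_force: [1.1, -0.2, -2.6]
gripper_width: 0.652
gripper_force: 30.0
```

Request:
{"api": "play_rows", "payload": {"commands": "0 0 0 0 0 0;0 0 0 0 0 0;0 0 0 0 0 0;0 0 0 0 0 0;0 0 0 0 0 0;0 0 0 0 0 0", "grip": 66}}

```text
time_s: 32.1
tcp_pos: [0.6046, 0.039, 0.09]
ee_rot: [[-0.047, -0.999, 0.0], [-0.999, 0.047, -0.0], [0.0, -0.0, -1.0]]
wrist_force: [0.5, -0.2, 0.2]
gripper_width: 0.753
gripper_force: 0.0
```

```bash
python3 m.py
python3 - <<'E'
from h import *
i,p,d,W,s=wcap("w9")
k=(W[...,2]>.085)&(W[...,2]<.125)&(d>0)&(np.hypot(W[...,0]-.604,W[...,1]-.039)<.034)
h,e=np.histogram(W[k][:,2],bins=np.arange(.085,.126,.002));print(dict(zip(np.round(e,3).tolist(),h.tolist())))
E
```

```text
t 32.1 tcp [0.6046 0.039  0.09  ] yaw 177.3 F [ 0.5 -0.2  0.2] M [ 0.02  0.09 -0.03] j6 -21.7 w 65.5
[0.6046 0.039  0.09  ] [ 19.   27.1 -12.1  -0.  -50.8 -21.7] 65.7
{0.085: 412, 0.087: 1054, 0.089: 1988, 0.091: 625, 0.093: 544, 0.095: 367, 0.097: 316, 0.099: 951, 0.101: 1259, 0.103: 59, 0.105: 60, 0.107: 60, 0.109: 55, 0.111: 62, 0.113: 92, 0.115: 56, 0.117: 25, 0.119: 16, 0.121: 7, 0.123: 7}
```

View pics/w9.png

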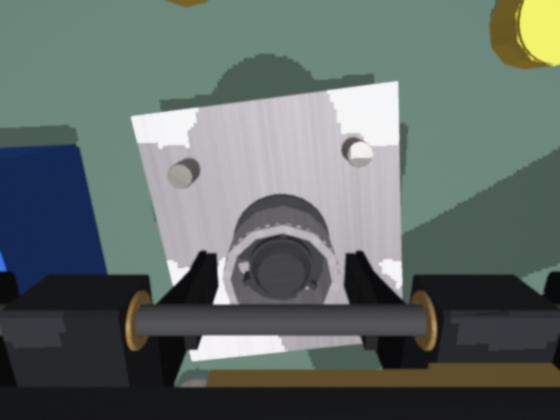

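The view shows the nut level around the barrel top at about (281,272), its top at about 102 mm: it has dropped in. Lower, regrip and screw clockwise.

Request:
{"api": "play_rows", "payload": {"commands": "0 0 -.15 0 0 0;0 0 -.13 0 0 0;0 0 0 0 0 0;0 0 0 0 0 0"}}

```text
time_s: 32.55
tcp_pos: [0.6045, 0.0389, 0.0812]
ee_rot: [[-0.047, -0.999, -0.001], [-0.999, 0.047, -0.0], [0.0, 0.001, -1.0]]
wrist_force: [-0.1, -0.6, 1.3]
gripper_width: 0.757
gripper_force: 0.0
```

Request:
{"api": "play_rows", "payload": {"commands": "0 0 0 0 0 0;0 0 0 0 0 0;0 0 0 0 0 0;0 0 0 0 0 0;0 0 0 0 0 0;0 0 0 0 0 0", "grip": 50}}

```text
time_s: 33.15
tcp_pos: [0.6047, 0.039, 0.0816]
ee_rot: [[-0.047, -0.999, 0.0], [-0.999, 0.047, 0.0], [-0.0, -0.0, -1.0]]
wrist_force: [-0.6, -0.4, 0.4]
gripper_width: 0.651
gripper_force: 30.0
```

Request:
{"api": "play_rows", "payload": {"commands": "0 0 -.005 0 0 -.3;0 0 -.01 0 0 -.5;0 0 -.01 0 0 -.5;0 0 -.01 0 0 -.5;0 0 -.01 0 0 -.5;0 0 -.01 0 0 -.5;0 0 -.01 0 0 -.5;0 0 0 0 0 0"}}

```text
time_s: 33.95
tcp_pos: [0.6055, 0.0391, 0.0805]
ee_rot: [[-0.515, -0.857, 0.002], [-0.857, 0.515, 0.0], [-0.001, -0.002, -1.0]]
wrist_force: [0.3, -0.5, 3.7]
gripper_width: 0.653
gripper_force: 30.0
```

```bash
python3 m.py
```

```text
t 33.95 tcp [0.6055 0.0391 0.0805] yaw 149.0 F [ 0.3 -0.5  3.7] M [-0.01 -0.02 -0.01] j6 -50.0 w 56.8
```

Request:
{"api": "play_rows", "payload": {"commands": "0 0 -.01 0 0 -.5;0 0 -.01 0 0 -.5;0 0 -.01 0 0 -.5;0 0 -.01 0 0 -.5;0 0 -.01 0 0 -.5;0 0 -.01 0 0 -.5;0 0 -.01 0 0 -.5;0 0 0 0 0 0"}}

```text
time_s: 34.75
tcp_pos: [0.6055, 0.0391, 0.0784]
ee_rot: [[-0.875, -0.485, 0.002], [-0.485, 0.875, 0.0], [-0.002, -0.001, -1.0]]
wrist_force: [-0.1, 0.3, 5.0]
gripper_width: 0.648
gripper_force: 30.0
```

```bash
python3 m.py
```

```text
t 34.75 tcp [0.6055 0.0391 0.0784] yaw 119.0 F [-0.1  0.3  5. ] M [-0.06 -0.18 -0.03] j6 -80.0 w 56.4
```

Request:
{"api": "play_rows", "payload": {"commands": "0 0 -.01 0 0 -.5;0 0 -.01 0 0 -.5;0 0 -.01 0 0 -.5;0 0 -.01 0 0 -.5;0 0 0 0 0 0"}}

```text
time_s: 35.25
tcp_pos: [0.6055, 0.0391, 0.0772]
ee_rot: [[-0.979, -0.205, 0.002], [-0.205, 0.979, 0.0], [-0.002, -0.0, -1.0]]
wrist_force: [0.6, 0.5, 5.4]
gripper_width: 0.65
gripper_force: 30.0
```

```bash
python3 m.py
```

```text
t 35.25 tcp [0.6055 0.0391 0.0772] yaw 101.9 F [0.6 0.5 5.4] M [-0.05 -0.13 -0.03] j6 -97.2 w 56.6
```

Request:
{"api": "play_rows", "payload": {"commands": "0 0 -.01 0 0 -.5;0 0 -.01 0 0 -.5;0 0 -.01 0 0 -.5;0 0 0 0 0 0"}}

```text
time_s: 35.65
tcp_pos: [0.6055, 0.0391, 0.0763]
ee_rot: [[-1.0, 0.018, 0.002], [0.018, 1.0, 0.0], [-0.002, 0.0, -1.0]]
wrist_force: [-0.0, 0.0, 5.8]
gripper_width: 0.656
gripper_force: 30.0
```

```bash
python3 m.py
```

```text
t 35.65 tcp [0.6055 0.0391 0.0763] yaw 89.0 F [-0.   0.   5.8] M [-0.09 -0.24 -0.12] j6 -110.0 w 57.1
```

Request:
{"api": "play_rows", "payload": {"commands": "0 0 -.01 0 0 -.4;0 0 -.01 0 0 -.4;0 0 0 0 0 0"}}

```text
time_s: 35.95
tcp_pos: [0.6052, 0.0386, 0.0758]
ee_rot: [[-0.991, 0.137, 0.001], [0.137, 0.991, -0.001], [-0.001, -0.0, -1.0]]
wrist_force: [0.2, -0.9, 6.2]
gripper_width: 0.65
gripper_force: 30.0
```

```bash
python3 m.py
```

```text
t 35.95 tcp [0.6052 0.0386 0.0758] yaw 82.1 F [ 0.2 -0.9  6.2] M [-0.54 -0.07 -0.01] j6 -116.9 w 56.6
```

Request:
{"api": "play_rows", "payload": {"commands": "0 0 -.005 0 0 -.4;0 0 -.005 0 0 -.4;0 0 0 0 0 0"}}

```text
time_s: 36.25
tcp_pos: [0.6063, 0.0383, 0.0758]
ee_rot: [[-0.968, 0.251, 0.004], [0.251, 0.968, -0.002], [-0.004, -0.001, -1.0]]
wrist_force: [2.8, -4.4, 5.4]
gripper_width: 0.653
gripper_force: 30.0
```

```bash
python3 m.py
```

```text
t 36.25 tcp [0.6063 0.0383 0.0758] yaw 75.5 F [ 2.8 -4.4  5.4] M [-1.16 -0.72  0.96] j6 -123.6 w 56.8
```

Request:
{"api": "play_rows", "payload": {"commands": "0 0 0 0 0 -.4;0 0 0 0 0 -.4;0 0 0 0 0 0"}}

```text
time_s: 36.55
tcp_pos: [0.6054, 0.0384, 0.0756]
ee_rot: [[-0.931, 0.366, 0.002], [0.366, 0.931, -0.002], [-0.002, -0.001, -1.0]]
wrist_force: [1.0, -3.3, 6.7]
gripper_width: 0.647
gripper_force: 30.0
```

```bash
python3 m.py
```

```text
t 36.55 tcp [0.6054 0.0384 0.0756] yaw 68.6 F [ 1.  -3.3  6.7] M [-0.87 -0.19  0.71] j6 -130.5 w 56.3
```

The torque rose to +0.96 N m at the hard stop, with the z drop matching. Release, retreat and check.

Request:
{"api": "play_rows", "payload": {"commands": "0 0 0 0 0 0;0 0 0 0 0 0;0 0 0 0 0 0;0 0 0 0 0 0;0 0 0 0 0 0;0 0 .3 0 0 0;0 0 .8 0 0 0;0 0 .9 0 0 0;0 0 .9 0 0 0;0 0 .9 0 0 0;0 0 .9 0 0 0;0 0 0 0 0 0;0 0 0 0 0 0;0 0 0 0 0 0", "grip": 75}}

```text
time_s: 37.95
tcp_pos: [0.6039, 0.0389, 0.2148]
ee_rot: [[-0.928, 0.372, -0.002], [0.372, 0.928, -0.0], [0.002, -0.001, -1.0]]
wrist_force: [0.9, -0.1, -0.3]
gripper_width: 0.862
gripper_force: 0.0
```

```bash
python3 m.py
python3 - <<'E'
from h import *
i,p,d,W,s=wcap("w10")
rr=np.hypot(W[...,0]-.6042,W[...,1]-.039)
k=(W[...,2]>.06)&(W[...,2]<.125)&(d>0)
for n,q in(("nut ring",k&(rr>.024)&(rr<.0285)),("barrel top",k&(rr<.009))):
    z=W[q][:,2];print(n,len(z),np.percentile(z,[50,75,90,97]))
c=[]
q=k&(rr<.034)&(W[...,2]>.093)&(rr>.022);print("nut centre",cv2.minEnclosingCircle(W[q][:,:2].astype(np.float32)))
for x,y in((.655,-.009),(.5595,-.0165)):
    z=W[(np.hypot(W[...,0]-x,W[...,1]-y)<.006)&(d>0)][:,2];print(len(z),np.median(z))
p2,_=cams.capture("scene");a=np.hstack([p,cv2.resize(p2[170:330,150:430],(560,320))[:, :]] if 0 else [p[:, :]]);cv2.imwrite("pics/fin.png",np.vstack([p[:280],cv2.resize(p2[170:330,150:430],(560,320))]))
E
```

```text
t 37.95 tcp [0.6039 0.0389 0.2148] yaw 68.2 F [ 0.9 -0.1 -0.3] M [-0.04 -0.01  0.02] j6 -130.8 w 75.0
[0.6039 0.0389 0.2145] [  19.    20.5   -3.1   -0.   -66.5 -130.8] 74.7
nut ring 1476 [0.09504455 0.09583721 0.09633396 0.09676877]
barrel top 324 [0.08920205 0.08965444 0.09003249 0.090361  ]
nut centre ((0.6039955615997314, 0.03859001398086548), 0.029114972800016403)
165 0.06843691892807126
893 0.3074685315405399
```

View pics/fin.png

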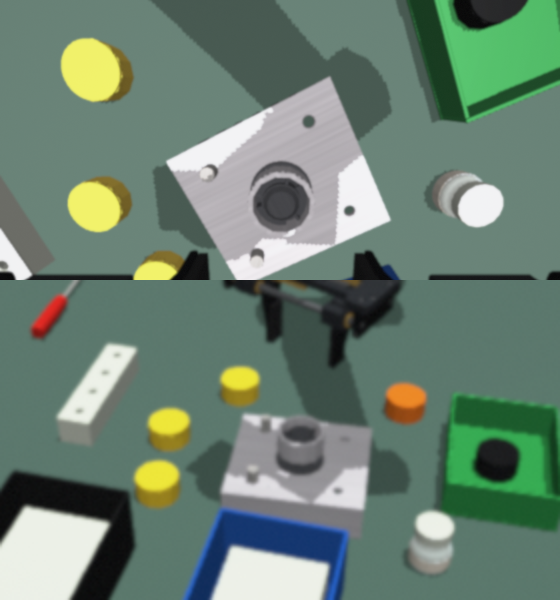

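Run:
```python
from h import *
import pickle
for n in("w3","w9","w10"):
    i=pickle.load(open(f"pics/{n}.pkl","rb"));d=np.load(f"pics/{n}.npy");vv,uu=np.mgrid[0:420,0:560]
    W=(np.stack([uu,vv,np.ones_like(uu)],-1)@np.linalg.inv(i["mtx"]).T*d[...,None]-i["t"])@np.array(i["R"])
    rr=np.hypot(W[...,0]-.604,W[...,1]-.039);k=(d>0)&(W[...,2]<.12)&(W[...,2]>.05)
    for a,b in((0,.008),(.008,.012),(.012,.017),(.0245,.028)):
        z=W[k&(rr>a)&(rr<b)][:,2];print(n,a,len(z),np.round(np.percentile(z,[50,90,98]),4))
```

```text
w3 0 612 [0.0893 0.0901 0.0905]
w3 0.008 696 [0.0893 0.0904 0.0954]
w3 0.012 1481 [0.0902 0.0939 0.0949]
w3 0.0245 768 [0.0533 0.0542 0.0546]
w9 0 666 [0.0893 0.0901 0.0905]
w9 0.008 620 [0.0894 0.0904 0.0954]
w9 0.012 1818 [0.09   0.0938 0.0953]
w9 0.0245 2675 [0.1006 0.1018 0.1023]
w10 0 257 [0.0892 0.0901 0.0905]
w10 0.008 285 [0.0894 0.0935 0.0954]
w10 0.012 672 [0.0899 0.0936 0.0948]
w10 0.0245 1268 [0.095  0.0963 0.0969]
```

The barrel has a recessed centre. Its rim reads 95.4 mm and the nut top 96.3 mm, which matches fully home.

```bash
python3 -c "
from station import r
print(r.finish_job())"
```

```text
the job is handed in; nothing more can be done
None
```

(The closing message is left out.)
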